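# Clamp a freshly glued note pad in the ratchet padding press

### The arm

A 6-joint arm with a two-finger parallel gripper is mounted at the origin on the work surface; the furniture and walls round the work are solid. World frame = base frame: x ahead of the robot, y to its left, z up, the work surface at z = 0. Lengths are in mm, angles in rad, forces in N, time in s.
With the tool pointing down it reaches from about 275 to 1000 mm from the base axis. Payload 8.4 kg.
Tool frame: the origin (TCP) lies on the centre line of the jaws, within the pads' length; the fingertips stand 25 mm ahead of it and the grasp point (between the pads) lies 6 mm ahead of it; z points along the fingers, y is the line along which they close (so a half turn about z gives the same grasp; the last joint's range is limited). The gripper opens to 85 mm and grips with 20 to 120 N. Pads are 22 mm wide; open, the fingers measure 114 mm over their backs; the gripper's body (76 mm by 85 mm) begins 54 mm behind the grasp point. The pads swing forward as they close: fully open they stand 13 mm farther back than shut.
Start: joints at [-1.248, 0.353, 1.633, -0, 1.155, -0.002], TCP at [199.448, -592.325, 256.281] pointing down, gripper open.
Joint ranges: [-2.63, 2.63], [-0.92, 2.1], [0.06, 2.66], [-1.3, 4.44], [0, 2.69], [-3.02, 3.02]. Speed limits (rad/s): [2.22, 2.22, 2.79, 3.14, 3.14, 3.14].

### API

Orientations are given as [roll, pitch, yaw] about the fixed x, y, z axes, in that order (R = Rz(yaw) Ry(pitch) Rx(roll)).
In Python, from rig import r gives the robot as it stands.
- The arm moves only by the shell command python3 -m jog 'ROWS' [FORCE]. ROWS is JSON, a list of rows, each a list of 3 entries, a list of its own where there are three numbers: the turn, a rotation vector about the tool's x, y, z in rad, then the shift along the tool's x, y, z in m, then the opening, from -1 (shut) to 1 (fully open). In form: [[[rx, ry, rz], [x, y, z], gripper], ...]. A call has 1 to 12 rows; each row shifts and turns the commanded pose from where the row before left it, along the tool's axes as they then stand; what a row does not reach is not made up. A row lasts 1/10 s, in which the tool goes at most 50 mm and 8.59 degrees, less where a joint would pass 70% of its speed; a pose out of reach is approached as far as the arm can. A call with a gripper value outside its range is refused whole. The fingers move at their own pace and stop on an object; FORCE is the grip in N (left out, the last holds). Time passes only in rows, so rows that do not move let the fingers close. It gives the time, the measured TCP pose, the force, the opening and the grip force at its end, in the units of the state.
- r.sense(): the state, without advancing time (a new reading comes with each control period).
- r.grab_frame(name): name is "scene" or "top" or "wrist"; returns the picture (400x640x3 uint8, red, green, blue); there is no depth.
- r.camera_params(name): a dict with "fx", "fy", "cx", "cy" (pixels), "k1" (the pictures are not rectified: a ray, as slopes to the right and down, at radius r is drawn at 1 + k1 r^2 times it, then the intrinsics apply), "rvec" (rotation vector, rad) and "tvec" (3), from world to camera coordinates, as OpenCV has them; the wrist camera has in their place "hand_eye" (4x4, takes a point from camera to tool coordinates, whose origin is the TCP and whose axes are the flange's). Camera axes: x right, y down, z forward; pixel columns grow to the right and rows downward; lengths in mm; the calibration is good to about 2 mm. A picture is of the moment at which its call begins: read the wrist's pose just before it. camera_params takes no time and is no camera call.
- r.sign_off(): hands the job in; it is judged then, once.
The state is a dict: "clock": time; "qpos": joint angles; "qvel": joint speeds; "joint_efforts": joint torques, N m; "eef_pos": TCP position; "tcp_rot": TCP orientation; "contact_force": force on the tool from outside, world axes, zero at the start; "wrist_torque": the same for the moment, N m; "opening": opening from 0.0 (shut) to 1.0 (fully open); "grasp_force": force on a finger pad.
Only numpy, scipy, OpenCV 4.12 (cv2) and the standard library are available. Lean on these libraries where they do the work, as an engineer would, in place of code of your own. Each camera call takes 0.05 s, during which the arm holds its last target. There are 200 camera calls.

### The job

The note pad's edge has just been glued: lift the pad out of its stand and slide it down on its long edge, fully home, into the slot of the grey padding press, and let go of it. Then pump the ratchet trigger towards the fence, stroke after stroke, until the sprung face plate presses on the pad and is visibly pushed in (by at least a few mm), but never drive it near its stop, and never push the jaw by hand. Do not let go at the end: the program finishes while the gripper still holds the trigger pulled forward with the pad under pressure; leave the other things on the desk where they are.

Things in the scene. Friction and masses are not known exactly. Their poses are not given: they have to be found in the camera images.
- note_pad: white glued note pad, a stiff slab 180 x 105 x 12 mm (solid thickness 11 mm), 90 g, standing on a 180 mm edge in the stand. Body x runs along the 180 mm, y along the 105 mm (upright as it stands), z through the thickness; origin: centre of one broad face. Either way round is fine in the press. Grip it across its thickness at the middle of the upper edge.
- pad_center (a point): middle of the note pad (half of its length, height and thickness); 52.5 mm below its upper edge as it stands; axes as the note pad's
- stand: low black stand, fixed to the desk: base 204 x 70 x 8 mm with a slot 192 mm long (along its x) and 16 mm wide between walls whose tops are 37 mm above the desk; the pad stands in the slot on the base's top, 8 mm above the desk, and pulls straight up. Origin: centre of its underside.
- press: grey padding press fixed to the desk: base 270 x 210 x 12 mm. Its x axis is the clamping direction, from the trigger end towards the fence; z up. Origin on the underside: the fence's clamping face is at x = +70 mm (fence 79 mm high over the desk with its lead-in strip, 202 mm wide), the trigger hinge at x = -90 mm.
- slot (a point): middle of the press's slot floor, 12 mm above the desk; axes as the press's (y along the slot, z up). Slot 15 mm wide in x (fence on +x, lips on -x), 186 mm long. Lips (30 mm long, only at the ends) and end walls: 40 mm over the floor plus flares 9 mm higher, widening the mouth about 5 mm a side. Pad home: pad_center 53 mm above this, upper edge 38 mm above the fence.
- jaw_travel (a joint): advance of the jaw (toothed bar and grey block) along press x, m: 0 = back, at most 0.064; starts at 0.005 to 0.023. A brake (12 N) holds it where it is. The free face plate's clamping face is at press x = 18 mm + this value, so it meets a pad lying on the fence at 0.041 (up to 4 mm earlier if the pad still stands off the fence, but then it first pushes the pad home).
- face_plate (a joint): how far the sprung wooden face plate (110 mm wide, upper edge 66 mm above the desk) is pushed back towards the jaw block, m: 0 = free (18 mm gap to the block), 0.017 = at its stop. Spring 0.6 N per mm. Well pressed: 2 to 12 mm; above 15 mm the pad counts as crushed. No easy way back: the jaw keeps what it has advanced.
- jaw: the jaw: grey block 20 x 80 x 40 mm behind the face plate, with a toothed bar to the rear; its origin is the press origin shifted by the jaw's advance; its upper edge is 62 mm above the desk. Not to be touched.
- trigger_travel (a joint): swing of the ratchet trigger, rad: 0 = rest, leaning 0.12 rad back from upright; 0.24 = full stroke, 0.12 rad towards the fence. Sprung back. Forward it moves the jaw 42 mm of jaw per rad once its pawl meets a tooth (teeth 6 mm apart); going back it slips over the teeth. Full strokes there and back give 6 mm each, mostly in their last 0.15 rad. Takes 4 to 15 N at the bar.
- trigger_hinge (a point): middle of the trigger's hinge axis, 18 mm above the desk; the axis is press y; axes as the press's
- trigger_grip (a point): middle of the trigger's hand bar, 105 mm from the hinge axis
- trigger: the trigger: a black hand bar, level and round, 14 mm thick, 64 mm long (along press y), about 122 mm above the desk, on a stem 10 mm thick in press x that reaches down to a fork 72 mm from the hinge axis. It can be pinched from above, one finger before and one behind it (along press x), and swung. Its origin is on the hinge axis.
- glue_stick: bystander: upright glue stick, 26 x 26 x 86 mm, origin under its centre
- white_mug: bystander: white mug, 81 x 116 x 94 mm, origin under its centre
- stapler: bystander: red desk stapler, 144 x 34 x 57 mm, origin under its centre
- sticky_cube: bystander: block of sticky notes, 75 x 76 x 32 mm, origin under its centre
- correction_roller: bystander: correction-tape roller, 39 x 98 x 16 mm, origin under its centre
There are look-alikes about, which are no part of the job. What is shaped like the note_pad but pink is not meant.

How it is judged (in metres and radians):
On the way, in this order (a step that is already met when the one before it is completed fails the run):
1. the note pad stands fully home in the press's slot and the fingers have let it go (z of pad_center in the frame of slot between 0.048 and 0.058 m and x of pad_center in the frame of slot between -0.007 and 0.007 m and y of pad_center in the frame of slot between -0.008 and 0.008 m and angle between the z axis of note_pad and the x axis of slot, either way round below 0.1 rad and contact force between the fingers and note_pad below 0.3 N), for 0.3 s.
2. the face plate presses on the pad (z of pad_center in the frame of slot between 0.048 and 0.058 m and x of pad_center in the frame of slot between -0.007 and 0.007 m and y of pad_center in the frame of slot between -0.008 and 0.008 m and angle between the z axis of note_pad and the x axis of slot, either way round below 0.1 rad and value of joint face_plate above 0.002 m), for 0.2 s.
At the end, for the whole second after the job is handed in: Pad on its long edge, home in the slot (middle within 7 mm across, 8 mm along, 5 mm in height, square to 0.1 rad), not touched by the fingers; face plate pushed in 2 to 12 mm; fingers holding the trigger bar (over 1 N) at least 0.04 rad forward of rest (all of step 2 and value of joint face_plate below 0.012 m and value of joint trigger_travel above 0.04 rad and contact force between the fingers and trigger above 1 N and contact force between the fingers and note_pad below 0.3 N); the arm keeps its last pose, push and grip.
It fails at once if the face plate is driven to its stop (pushed in over 15 mm): the pad is crushed (value of joint face_plate above 0.015 m).
It fails at once if the jaw or its face plate is pushed by the fingers instead of the trigger (over 4 N) (contact force between the fingers and jaw above 4 N).
It fails at once if a bystander is moved by more than 30 mm (distance of any of glue_stick, white_mug, stapler, sticky_cube, correction_roller from where it was at the start of the episode above 0.03 m).
It also fails if it takes over 72 s, if anything falls off the work surface, if the arm or the gripper's body presses on something with over 40 N, if the wrist force passes 120 N, or if a joint passes its speed limit or range.

## Working session

There is one attempt and no reset: what is moved stays moved. The work goes in short steps, Python scripts to look and compute and a shell command to move; the robot and the scene stay as the last step left them, time stands still between calls to the robot, and variables do not carry over. Pictures are saved under pics/ and viewed, at most 10 in all, crops included, and the job is handed in when it is done.

```bash
ls; mkdir -p pics; python3 - <<'E'
from rig import r
import cv2
print(r.sense())
for n in ["scene","top","wrist"]:
    print(n,r.camera_params(n))
for n in ["scene","top"]:
    cv2.imwrite(f"pics/{n}0.png",cv2.cvtColor(r.grab_frame(n),cv2.COLOR_RGB2BGR))
E
```

```text
pics
{'clock': 0.0, 'qpos': array([-1.24837924e+00,  3.53673481e-01,  1.63414746e+00,  3.14214848e-05,
        1.15520785e+00, -2.37087073e-03]), 'qvel': array([ 0.00209559,  0.00043583, -0.0006261 , -0.00126784, -0.00015915,
       -0.00059762]), 'joint_efforts': array([-1.08431213e-03, -6.05242109e+01, -3.42070198e+01, -6.65520179e-05,
        9.12227231e-03, -5.62369632e-05]), 'eef_pos': array([ 199.3249234 , -591.88608899,  255.5401378 ]), 'tcp_rot': array([-3.14015658e+00, -3.21334268e-05,  3.24775224e-01]), 'contact_force': array([ 0.26070468, -0.04883824, -0.21899516]), 'wrist_torque': array([-0.02819041, -0.0021486 ,  0.02476804]), 'grasp_force': 0.0, 'opening': 0.9963480876355013}
scene {'fx': 467.8370884688617, 'fy': 467.8370884688617, 'cx': 320.92248884273215, 'cy': 198.05236729812626, 'k1': -0.0912221174178117, 'rvec': array([ 0.86212008,  2.63871987, -0.95792802]), 'tvec': array([ 399.39068425, -241.32171975, 1834.12028353])}
top {'fx': 362.50492136085614, 'fy': 362.50492136085614, 'cx': 318.2139016739358, 'cy': 192.14398586605748, 'k1': -0.07024528816972508, 'rvec': array([ 2.16424394, -2.10518215,  0.16123664]), 'tvec': array([  93.6070329 ,  550.03417951, 1021.81156763])}
wrist {'fx': 338.54668338008116, 'fy': 338.54668338008116, 'cx': 323.10690522853986, 'cy': 194.66233018992446, 'k1': -0.07028514655434143, 'hand_eye': array([[ 2.88869659e-04, -9.47166754e-01, -3.20741418e-01,
         8.29500457e+01],
       [ 9.99999940e-01,  2.12522690e-04,  2.73039933e-04,
        -1.22617329e+00],
       [-1.90449518e-04, -3.20741477e-01,  9.47166759e-01,
        -1.17299281e+02],
       [ 0.00000000e+00,  0.00000000e+00,  0.00000000e+00,
         1.00000000e+00]])}
```

View pics/scene0.png

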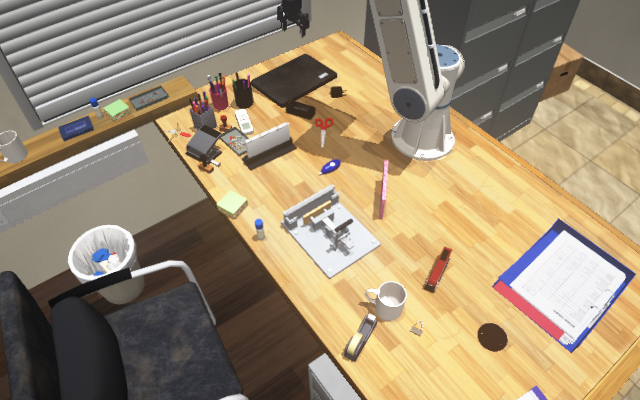

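View pics/top0.png

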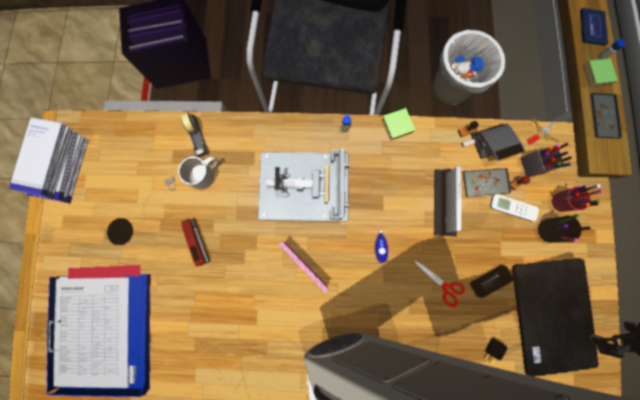

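The scene view shows the white pad in the black stand at about (268,143), the grey press at (330,228) and the pink decoy at (383,190). In the top view the stand is at about (447,202), the press base corners run from (260,152) to (348,220), the trigger is on the left (276,180) and the fence on the right (338,185). So press x points right in the image, which is roughly -y in the world.

```bash
cat > h.py <<'E'
import numpy as np, cv2
from scipy.spatial.transform import Rotation as R
from rig import r
def tool():
    s=r.sense(); return R.from_euler('xyz',s['tcp_rot']).as_matrix(), np.array(s['eef_pos'])
def cam(n,pose=None):
    p=r.camera_params(n)
    if n=='wrist':
        Rt,t=pose; H=p['hand_eye']; Rc=Rt@H[:3,:3]; C=Rt@H[:3,3]+t
    else:
        Rc=cv2.Rodrigues(p['rvec'])[0].T; C=-Rc@p['tvec']
    return p,Rc,C
def ray(c,uv):
    p,Rc,C=c; K=np.array([[p['fx'],0,p['cx']],[0,p['fy'],p['cy']],[0,0,1]])
    # k1 model: distorted = u(1+k1 r^2), as OpenCV
    q=cv2.undistortPoints(np.array([[uv]],float),K,np.array([p['k1'],0,0,0.]))[0,0]
    d=Rc@np.array([q[0],q[1],1]); return C,d/np.linalg.norm(d)
def atz(c,uv,z):
    C,d=ray(c,uv); return C+d*(z-C[2])/d[2]
def proj(c,P):
    p,Rc,C=c; q=Rc.T@(np.array(P,float)-C); x,y=q[0]/q[2],q[1]/q[2]; f=1+p['k1']*(x*x+y*y)
    return np.array([p['fx']*x*f+p['cx'],p['fy']*y*f+p['cy']])
def tri(obs):
    A=np.zeros((3,3));b=np.zeros(3);L=[ray(c,uv) for c,uv in obs]
    for C,d in L:
        M=np.eye(3)-np.outer(d,d);A+=M;b+=M@C
    X=np.linalg.solve(A,b); return X,[np.linalg.norm((np.eye(3)-np.outer(d,d))@(X-C)) for C,d in L]
E
python3 - <<'E'
from h import *
np.set_printoptions(precision=1,suppress=True)
c=cam('top')
print(c[2])
for n,uv,z in [('padtop a',(457,168),113),('padtop b',(457,235),113),('stand',(447,202),0),('p1',(262,152),12),('p2',(260,219),12),('p3',(348,152),12),('p4',(348,220),12),('trig',(270,180),122),('fence',(336,185),79)]: print(n,atz(c,uv,z))
s=cam('scene')
for n,uv in [('padtop a',(247,141)),('padtop b',(291,125))]: print(n,atz(s,uv,113))
print(tri([(c,(457,168)),(s,(247,141))]),tri([(c,(457,235)),(s,(291,125))]))
T=tool();w=cam('wrist',T);print(w[2],w[1])
for f in ['top']:
    im=cv2.imread('pics/top0.png')[140:250,250:475]; cv2.imwrite('pics/top0c.png',cv2.resize(im,(788,385),interpolation=cv2.INTER_CUBIC))
E
```

```text
[ 378.7   97.8 1096.5]
padtop a [ 615.3 -278.7  113. ]
padtop b [ 428.4 -272.8  113. ]
stand [ 534.4 -287.     0. ]
p1 [673.5 286.6  12. ]
p2 [465.9 281.6  12. ]
p3 [680.4  20.7  12. ]
p4 [470.4  17.6  12. ]
trig [564.9 241.1 122. ]
fence [563.6  58.3  79. ]
padtop a [ 617.6 -276.5  113. ]
padtop b [ 444.2 -253.9  113. ]
(array([ 616.1, -280.1,  109.5]), [np.float64(0.0006893180721252973), np.float64(0.0006893180721891686)]) (array([ 428.9, -282. ,   85.7]), [np.float64(1.3669662167833732), np.float64(1.3669662167834842)])
[ 277.6 -564.5  372.9] [[ 0.3 -0.9 -0.3]
 [-0.9 -0.3 -0.1]
 [-0.   0.3 -0.9]]
```

View pics/top0c.png

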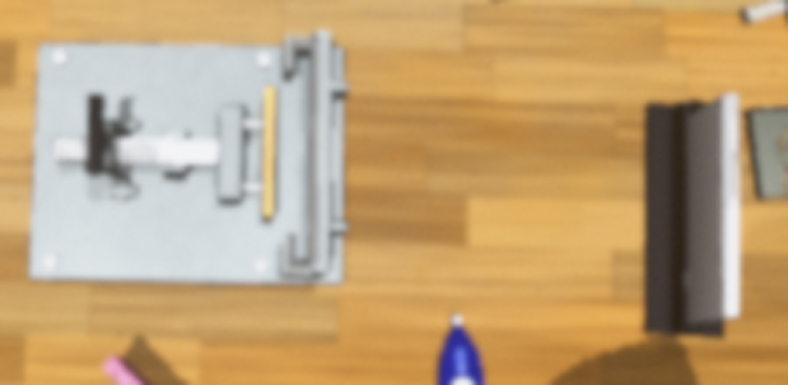

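The crop shows the press base with the trigger bar at crop (95,133), the wooden plate at (269,152) and the fence strip at (322,150). The pad's top edge runs from (733,95) to (731,318). I'll take the wrist camera over the stand.

```bash
python3 -m jog '[[[0,0,0],[0.035,-0.016,-0.006],1],[[0,0,0],[0.035,-0.016,-0.006],1],[[0,0,0],[0.035,-0.016,-0.006],1],[[0,0,0],[0.035,-0.016,-0.006],1],[[0,0,0],[0.035,-0.016,-0.006],1],[[0,0,0],[0.035,-0.016,-0.006],1],[[0,0,0],[0.035,-0.016,-0.006],1],[[0,0,0],[0.035,-0.016,-0.006],1],[[0,0,0],[0.035,-0.016,-0.006],1],[[0,0,0],[0.035,-0.016,-0.006],1],[[0,0,0],[0.035,-0.016,-0.006],1],[[0,0,0],[0.035,-0.016,-0.006],1]]'
python3 -m jog '[[[0,0,0.11],[0,0,0],1],[[0,0,0.11],[0,0,0],1],[[0,0,0.105],[0,0,0],1],[[0,0,0],[0,0,0],1],[[0,0,0],[0,0,0],1]]'
python3 - <<'E'
from h import *
import pickle
T=tool(); f=r.grab_frame('wrist'); print(r.sense()['clock'],T[1],r.sense()['tcp_rot'],r.sense()['qpos'])
pickle.dump(T,open('w1.pkl','wb')); cv2.imwrite('pics/w1.png',f[:,:,::-1])
E
```

```text
clock: 1.3
eef_pos: [537.0, -275.0, 328.2]
tcp_rot: [-3.141, 0.0, 0.325]
contact_force: [0.2, -0.4, -0.4]
opening: 1.002
grasp_force: 0.0
clock: 1.8
eef_pos: [536.1, -276.3, 328.0]
tcp_rot: [-3.141, 0.0, 0.003]
contact_force: [-1.1, -0.3, 0.3]
opening: 1.001
grasp_force: 0.0
1.85 [ 536.07569736 -276.27797729  328.00744475] [-3.14145136e+00  3.26049859e-04  2.55698754e-03] [-4.78443620e-01  2.60313858e-01  1.59998264e+00 -2.66967360e-05
  1.28165058e+00  1.08980336e+00]
```

View pics/w1.png

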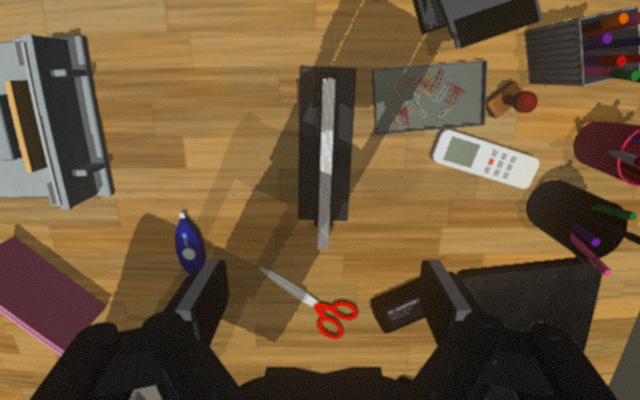

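The pad's top edge in the wrist view runs from (329,79) to (323,249), centred in the stand. Next I'll take two views over the press.

```bash
python3 -m jog '[[[0,0,0],[0.004,-0.030,0],1],[[0,0,0],[0.004,-0.030,0],1],[[0,0,0],[0.004,-0.030,0],1],[[0,0,0],[0.004,-0.030,0],1],[[0,0,0],[0.004,-0.030,0],1],[[0,0,0],[0.004,-0.030,0],1],[[0,0,0],[0.004,-0.030,0],1],[[0,0,0],[0.004,-0.030,0],1],[[0,0,0],[0.004,-0.030,0],1],[[0,0,0],[0.004,-0.030,0],1],[[0,0,0],[0.004,-0.030,0],1],[[0,0,0],[0,0,0],1]]'
cat > snap.py <<'E'
from h import *
import pickle,sys
n=sys.argv[1]
T=tool(); f=r.grab_frame('wrist'); print(r.sense()['clock'],T[1],r.sense()['tcp_rot'])
pickle.dump(T,open(n+'.pkl','wb')); cv2.imwrite(f'pics/{n}.png',f[:,:,::-1])
E
python3 snap.py w2
python3 -m jog '[[[0,0,0],[0.0,-0.040,0],1],[[0,0,0],[0,-0.040,0],1],[[0,0,0],[0,-0.040,0],1],[[0,0,0],[0,-0.04,0],1],[[0,0,0],[0,0,0],1],[[0,0,0],[0,0,0],1]]'
python3 snap.py w3
python3 -c "
import cv2,numpy as np
cv2.imwrite('pics/w23.png',np.vstack([cv2.imread('pics/w2.png')[:300],cv2.imread('pics/w3.png')[:300]]))"
```

```text
clock: 3.05
eef_pos: [580.5, 56.5, 328.2]
tcp_rot: [-3.14, -0.0, 0.004]
contact_force: [0.3, -0.6, 0.1]
opening: 0.999
grasp_force: 0.0
3.1 [580.52020086  56.49942212 328.2203998 ] [-3.14155130e+00  1.28423526e-04  3.87099161e-03]
clock: 3.7
eef_pos: [580.3, 213.2, 328.0]
tcp_rot: [3.141, 0.0, 0.002]
contact_force: [-0.2, 0.6, 0.3]
opening: 0.999
grasp_force: 0.0
3.75 [580.29697457 213.18073542 328.03894555] [3.14073360e+00 3.96008052e-04 3.81314245e-04]
```

View pics/w23.png

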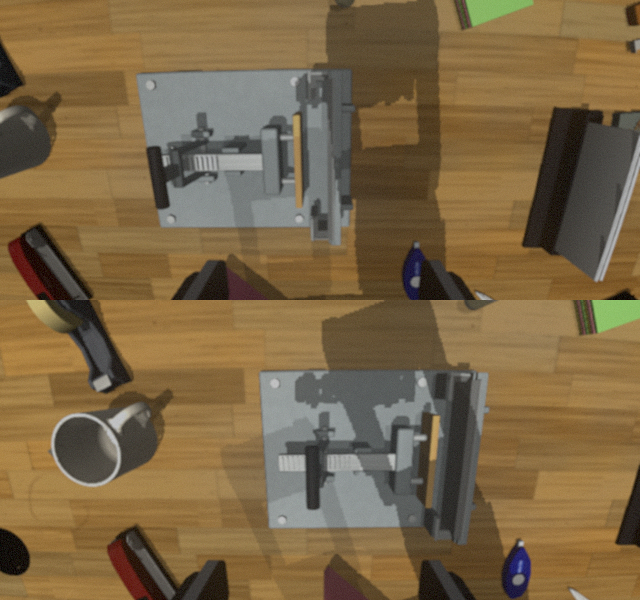

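In w2 the trigger bar is at (157,177), and the fence strip runs from (333,72) to (337,240). In w3 (lower half) the bar is at (312,177). I'll enlarge the parts that matter.

```bash
python3 - <<'E'
import cv2,numpy as np
a=cv2.imread('pics/w2.png');b=cv2.imread('pics/w3.png')
k=3
e=lambda i:cv2.resize(i,None,fx=k,fy=k,interpolation=cv2.INTER_CUBIC)
A=e(a[60:250,285:365]);B=e(b[60:250,415:495]);C=np.vstack([e(a[135:230,135:220]),e(b[135:230,270:355])])
cv2.imwrite('pics/crop1.png',np.hstack([A,B,C]))
E
```

```text
(no output)
```

View pics/crop1.png

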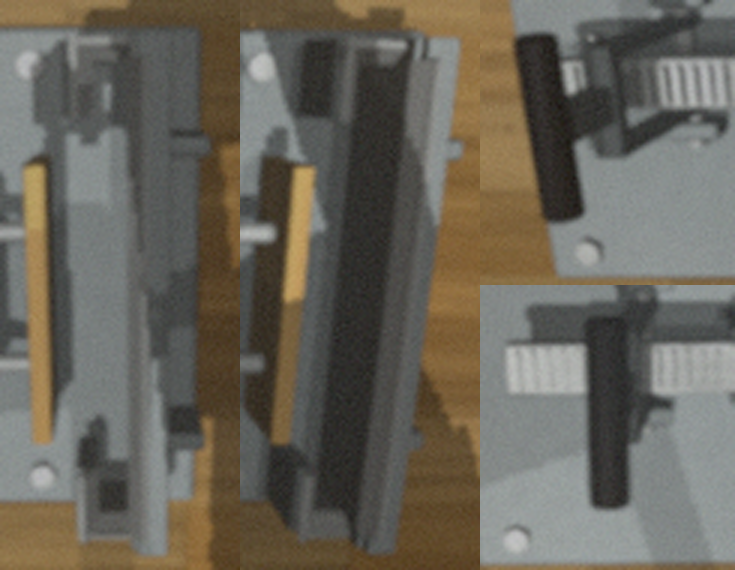

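The crops give the following, each in w2 and then w3:
- **Bar ends:** (154,148) and (163,207), then (312,147) and (313,208).
- **Plate top ends:** (297,115) and (299,207), then (436,115) and (429,208).
- **Fence near-end corners:** (330 to 340,244), then (453 to 467,243).

```bash
python3 - <<'E'
from h import *
import pickle
np.set_printoptions(precision=1,suppress=True)
c2=cam('wrist',pickle.load(open('w2.pkl','rb')));c3=cam('wrist',pickle.load(open('w3.pkl','rb')));c1=cam('wrist',pickle.load(open('w1.pkl','rb')))
ct=cam('top')
L=lambda u,v:(285+u/3,60+v/3)
M=lambda u,v:(415+(u-240)/3,60+v/3)
N=lambda u,v:(135+(u-480)/3,135+v/3)
O=lambda u,v:(270+(u-480)/3,135+(v-285)/3)
P={'barfar':(N(538,40),O(606,322)),'barnear':(N(563,214),O(609,502)),
'platefar(face side top)':(L(48,166),M(316,166)),'platenear':(L(52,440),M(290,444)),
'fence near outer':(L(165,553),M(395,551)),'fence near inner':(L(135,551),M(357,545)),
'endwall near flr':(L(82,540),M(301,537)),
'screwfar+':(L(27,64),M(261,66)),'screwnear+':(L(42,475),M(242,480)),'screw far-':((150,85),(275,83)),'screw near-':((171,219),O(516,538)),
'corner far-':((138,73),(261,72)),'corner near-':((161,226),(269,227)),
'fence bolt far':(L(208,143),M(460,149)),'fence bolt near':(L(202,437),M(418,437))}
for k,(a,b) in P.items():
    X,e=tri([(c2,a),(c3,b)]); print(k,X,round(e[0],1))
print('pad')
F=lambda u,v:(250+u/3.502,140+v/3.5)
for a,b in [((329,79),F(733,95)),((323,249),F(731,318))]:
    print(tri([(c1,a),(ct,b)]),atz(c1,a,113))
E
```

```text
barfar [600.7 225.  119.8] 0.3
barnear [539.7 224.4 121.9] 0.2
platefar(face side top) [626.7  82.8  62. ] 0.4
platenear [518.1  82.7  65.3] 0.8
fence near outer [474.   36.9  75.3] 0.0
fence near inner [471.   48.9  65.6] 0.9
endwall near flr [472.3  71.1  59.4] 0.4
screwfar+ [662.6  93.7  16. ] 0.0
screwnear+ [487.1  89.8  28.4] 1.2
screw far- [660.2 272.7  16.1] 0.2
screw near- [480.3 270.7  14. ] 0.3
corner far- [674.1 290.6   7.7] 0.6
corner near- [466.1 290.4   7.5] 0.0
fence bolt far [633.7  22.7  50.3] 0.4
fence bolt near [513.4  20.9  46.5] 0.2
pad
(array([ 618.3, -281.5,  119.8]), [np.float64(2.3806162092205843), np.float64(2.3806162092204888)]) [ 620.3 -280.3  113. ]
(array([ 440.8, -276.8,  111.4]), [np.float64(1.9522375429713164), np.float64(1.9522375429712393)]) [ 443.  -275.2  113. ]
```

The measurements agree with the given sizes: the bar is at z 121 and the flare at 59, the plate face gives jaw ≈ 21 mm, and the pad top is about 115. The slot centre is about (572.7, 59.6) with press yaw ≈ 0.015. The pad centre is about (531.6, -277.8) with yaw ≈ -0.025. I'll go above the pad.

```bash
python3 -m jog '[[[0,0,0],[-0.004,0.041,0.010],1],[[0,0,0],[-0.004,0.041,0.010],1],[[0,0,0],[-0.004,0.041,0.010],1],[[0,0,0],[-0.004,0.041,0.010],1],[[0,0,0],[-0.004,0.041,0.010],1],[[0,0,0],[-0.004,0.041,0.010],1],[[0,0,0],[-0.004,0.041,0.010],1],[[0,0,0],[-0.004,0.041,0.010],1],[[0,0,0],[-0.004,0.041,0.010],1],[[0,0,0],[-0.004,0.041,0.010],1],[[0,0,0],[-0.004,0.041,0.010],1],[[0,0,0],[-0.004,0.041,0.010],1]]'
python3 -m jog '[[[0,0,0.025],[0,0,0],1],[[0,0,0],[0,0,0],1],[[0,0,0],[0,0,0],1]]'
python3 snap.py w4
```

```text
clock: 4.95
eef_pos: [530.5, -281.7, 208.2]
tcp_rot: [3.141, -0.0, -0.002]
contact_force: [-0.0, -0.7, -0.8]
opening: 0.998
grasp_force: 0.0
clock: 5.25
eef_pos: [531.6, -278.6, 208.5]
tcp_rot: [-3.141, -0.0, -0.026]
contact_force: [0.3, 0.2, 0.6]
opening: 1.001
grasp_force: 0.0
5.3 [ 531.63473603 -278.58903338  208.54708521] [ 3.14157847e+00 -2.63258650e-04 -2.47108739e-02]
```

View pics/w4.png

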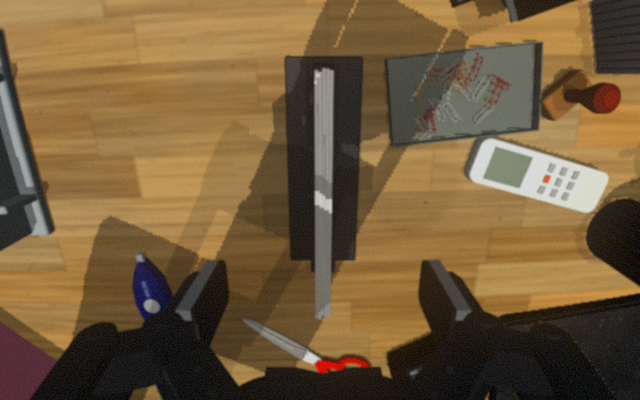

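In w4 the pad's top edge runs from (324,69) to (323,317), centred between the fingers.

```bash
python3 - <<'E'
from h import *
import pickle
np.set_printoptions(precision=1,suppress=True)
c1=cam('wrist',pickle.load(open('w1.pkl','rb')));c4=cam('wrist',pickle.load(open('w4.pkl','rb')))
for a,b in [((329,79),(324,69)),((323,249),(323,317))]: print(tri([(c1,a),(c4,b)])[0],atz(c4,b,113))
E
```

```text
[ 620.2 -280.   136.3] [ 621.  -280.2  113. ]
[ 442.1 -275.1  111.4] [ 443.4 -275.   113. ]
```

```bash
python3 -m jog '[[[0,0,0.003],[0,-0.001,0.013],1],[[0,0,0],[0,0,0.013],1],[[0,0,0],[0,0,0.013],1],[[0,0,0],[0,0,0.013],1],[[0,0,0],[0,0,0.013],1],[[0,0,0],[0,0,0.013],1],[[0,0,0],[0,0,0.013],1],[[0,0,0],[0,0,0.010],1],[[0,0,0],[0,0,0],1],[[0,0,0],[0,0,0],1]]'
python3 -m jog '[[[0,0,0],[0,0,0],-1],[[0,0,0],[0,0,0],-1],[[0,0,0],[0,0,0],-1],[[0,0,0],[0,0,0],-1],[[0,0,0],[0,0,0],-1],[[0,0,0],[0,0,0],-1],[[0,0,0],[0,0,0],-1],[[0,0,0],[0,0,0],-1],[[0,0,0],[0,0,0],-1],[[0,0,0],[0,0,0],-1]]' 40
```

```text
clock: 6.3
eef_pos: [532.3, -277.4, 107.2]
tcp_rot: [-3.142, 0.0, -0.028]
contact_force: [0.5, -0.5, -0.1]
opening: 0.999
grasp_force: 0.0
clock: 7.3
eef_pos: [532.4, -277.5, 107.5]
tcp_rot: [3.141, -0.0, -0.028]
contact_force: [-0.1, -1.2, 4.5]
opening: 0.126
grasp_force: 40.5
```

```bash
python3 -m jog '[[[0,0,0],[0,0,-0.005],-1],[[0,0,0],[0,0,-0.010],-1],[[0,0,0],[0,0,-0.015],-1],[[0,0,0],[0,0,-0.015],-1],[[0,0,0],[0,0,-0.015],-1],[[0,0,0],[0,0,-0.015],-1],[[0,0,0],[0,0,-0.015],-1],[[0,0,0],[0,0,-0.015],-1],[[0,0,0],[0,0,-0.015],-1],[[0,0,0],[0,0,-0.010],-1],[[0,0,0],[0,0,0],-1]]'
python3 -m jog '[[[0,0,0],[0.002,-0.015,0],-1],[[0,0,0],[0.003,-0.030,0],-1],[[0,0,0],[0.003,-0.030,0],-1],[[0,0,0],[0.003,-0.030,0],-1],[[0,0,0],[0.003,-0.030,0],-1],[[0,0,0],[0.003,-0.030,0],-1],[[0,0,0],[0.003,-0.030,0],-1],[[0,0,0],[0.003,-0.030,0],-1],[[0,0,0],[0.003,-0.030,0],-1],[[0,0,0],[0.003,-0.030,0],-1],[[0,0,0],[0.002,-0.025,0],-1],[[0,0,0],[0.001,-0.015,0],-1]]'
python3 -m jog '[[[0,0,-0.043],[0,-0.010,0],-1],[[0,0,0],[0,0,0],-1],[[0,0,0],[0,0,0],-1],[[0,0,0],[0,0,0],-1]]'
```

```text
clock: 8.4
eef_pos: [533.0, -277.7, 239.1]
tcp_rot: [3.14, -0.002, -0.028]
contact_force: [1.0, -0.1, -1.2]
opening: 0.124
grasp_force: 39.9
clock: 9.6
eef_pos: [572.7, 49.0, 236.3]
tcp_rot: [-3.141, 0.002, -0.027]
contact_force: [-0.1, -1.0, -0.6]
opening: 0.122
grasp_force: 39.8
clock: 10.0
eef_pos: [573.5, 55.7, 237.2]
tcp_rot: [3.141, 0.0, 0.014]
contact_force: [-0.1, -0.2, -0.3]
opening: 0.126
grasp_force: 39.8
```

```bash
python3 -m jog '[[[0,0,0],[-0.001,-0.004,0.008],-1],[[0,0,0],[0,0,0.012],-1],[[0,0,0],[0,0,0.012],-1],[[0,0,0],[0,0,0.012],-1],[[0,0,0],[0,0,0.012],-1],[[0,0,0],[0,0,0.009],-1],[[0,0,0],[0,0,0],-1],[[0,0,0],[0,0,0],-1]]'
python3 snap.py w5
python3 - <<'E'
from h import *
s=r.grab_frame('scene')[:,:,::-1];t=r.grab_frame('top')[:,:,::-1];w=cv2.imread('pics/w5.png')
cv2.imwrite('pics/s5.png',s);cv2.imwrite('pics/t5.png',t)
a=cv2.resize(s[170:280,270:390],(400,367));b=cv2.resize(t[140:235,250:360],(400,345));
x=np.zeros((600,800,3),np.uint8);x[:345,:400]=b;x[:367,400:]=a;
x[367:,200:600]=cv2.resize(w,(400,250))[:233]
cv2.imwrite('pics/v5.png',x)
E
```

```text
clock: 10.8
eef_pos: [572.7, 60.6, 172.1]
tcp_rot: [3.142, 0.0, 0.015]
contact_force: [-0.3, -0.4, -0.3]
opening: 0.125
grasp_force: 39.8
10.85 [572.66418484  60.61927199 172.13393346] [-3.14155264e+00 -5.24829778e-04  1.48473234e-02]
```

View pics/v5.png

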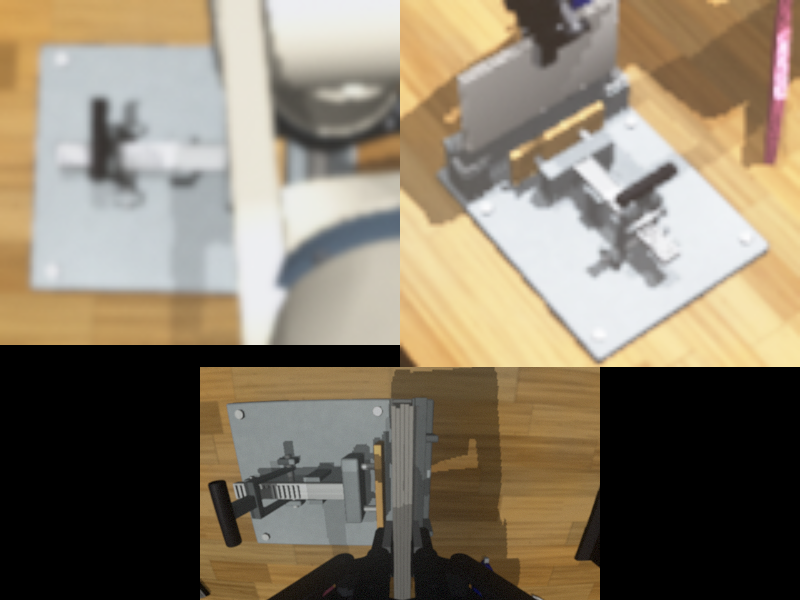

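The composite shows the pad held upright over the slot, between the fence and the plate in both the scene and wrist views. I'll lower it in stages and watch the force.

```bash
python3 -m jog '[[[0,0,0],[0,0.001,0.007],-1],[[0,0,0],[0,0,0.007],-1],[[0,0,0],[0,0,0.007],-1],[[0,0,0],[0,0,0.004],-1],[[0,0,0],[0,0,0],-1]]'
python3 -m jog '[[[0,0,0],[0,0,0.005],-1],[[0,0,0],[0,0,0.005],-1],[[0,0,0],[0,0,0.005],-1],[[0,0,0],[0,0,0],-1]]'
```

```text
clock: 11.45
eef_pos: [572.3, 59.6, 146.4]
tcp_rot: [3.141, 0.001, 0.015]
contact_force: [0.3, -1.0, -2.2]
opening: 0.121
grasp_force: 39.8
clock: 11.85
eef_pos: [572.2, 59.6, 131.5]
tcp_rot: [3.141, 0.001, 0.015]
contact_force: [-0.3, -0.9, -2.2]
opening: 0.124
grasp_force: 39.7
```

```bash
python3 -m jog '[[[0,0,0],[0,0,0.005],-1],[[0,0,0],[0,0,0.005],-1],[[0,0,0],[0,0,0.005],-1],[[0,0,0],[0,0,0.003],-1],[[0,0,0],[0,0,0],-1]]'
python3 -m jog '[[[0,0,0],[0,0,0.002],-1],[[0,0,0],[0,0,0.002],-1],[[0,0,0],[0,0,0],-1]]'
```

```text
clock: 12.35
eef_pos: [572.3, 59.6, 113.7]
tcp_rot: [3.142, 0.001, 0.015]
contact_force: [-0.4, -1.1, -1.0]
opening: 0.125
grasp_force: 39.7
clock: 12.65
eef_pos: [572.9, 59.6, 111.5]
tcp_rot: [-3.142, -0.001, 0.015]
contact_force: [-3.2, -2.1, 13.1]
opening: 0.126
grasp_force: 41.6
```

The floor contact comes at TCP z 111.5, where it was expected (111). I'll release.

```bash
python3 -m jog '[[[0,0,0],[0,0,0],0],[[0,0,0],[0,0,0],0],[[0,0,0],[0,0,0],0],[[0,0,0],[0,0,0],0],[[0,0,0],[0,0,0],0]]'
python3 -m jog '[[[0,0,0],[0,0,-0.015],0],[[0,0,0],[0,0,-0.015],0],[[0,0,0],[0,0,-0.015],0],[[0,0,0],[0,0,-0.02],0],[[0,0,0],[0,0,-0.02],0],[[0,0,0],[0,0,-0.02],0],[[0,0,0],[0,0,0],0],[[0,0,0],[0,0,0],0]]'
python3 snap.py w6
```

```text
clock: 13.15
eef_pos: [572.6, 59.6, 110.2]
tcp_rot: [-3.142, 0.0, 0.015]
contact_force: [-0.4, -0.9, -0.9]
opening: 0.495
grasp_force: 0.0
clock: 13.95
eef_pos: [572.9, 59.7, 216.4]
tcp_rot: [-3.141, -0.002, 0.015]
contact_force: [-0.4, -0.3, -0.3]
opening: 0.502
grasp_force: 0.0
14.0 [572.9497909   59.65855114 216.41733786] [-3.14154214e+00 -3.28162514e-04  1.47811656e-02]
```

View pics/w6.png

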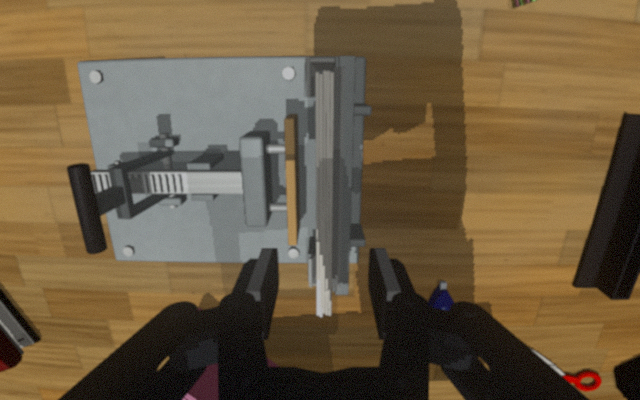

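In w6 the pad stands in the slot (320,190), square against the fence, and the fingers are clear of it. Next I'll go over the trigger bar.

```bash
python3 -m jog '[[[0,0,0],[0,-0.015,0],0],[[0,0,0],[0,-0.025,0],0],[[0,0,0],[-0.001,-0.025,0],0],[[0,0,0],[-0.001,-0.025,0],0],[[0,0,0],[-0.001,-0.025,0],0],[[0,0,0],[0,-0.025,0],0],[[0,0,0],[0,-0.015,0],0],[[0,0,0],[0,-0.010,0],0],[[0,0,0],[0,0,0],0],[[0,0,0],[0,0,0],0]]'
python3 snap.py w7
python3 - <<'E'
from h import *
import pickle
np.set_printoptions(precision=1,suppress=True)
c=cam('wrist',pickle.load(open('w7.pkl','rb')));c6=cam('wrist',pickle.load(open('w6.pkl','rb')))
for uv in [(78,168),(95,250)]: print(atz(c6,uv,121))
im=cv2.imread('pics/w7.png')
print([proj(c,p) for p in [(601,224.7,121),(571,224.7,121),(571,217,121),(600,82,66),(600,100,62),(620,82,66)]])
u,v=proj(c,(590,224.7,121)); g=im[int(v),int(u)-25:int(u)+26].sum(1)//3; print(int(u)-25,int(v),g)
h=cv2.cvtColor(im,cv2.COLOR_BGR2HSV)
v=int(proj(c,(600,82,66))[1]); print(v,[tuple(int(a) for a in h[v,x]) for x in range(400,560,4)])
E
```

```text
clock: 15.0
eef_pos: [567.0, 224.1, 215.0]
tcp_rot: [3.141, 0.001, 0.015]
contact_force: [0.6, -0.3, 0.2]
opening: 0.499
grasp_force: 0.0
15.05 [567.04225824 224.09556641 214.98777194] [3.14113607e+00 4.51488835e-04 1.44039935e-02]
[600.1 226.2 121. ]
[538.5 226.9 121. ]
[array([324.8, 160.5]), array([324. , 204.6]), array([335.6, 204.8]), array([500.2, 149.7]), array([476.7, 148.2]), array([504.4, 124.9])]
299 177 [182 173 169 167 179 183 180 176 172 174 174 177 178 149 107  54  41  40
  37  45  46  42  45  36  36  41  40  44  39  37  36  37  35  41  43  62
  75  71  70  78  89 100 139 154 146 129 118 114 110 111 108]
149 [(102, 13, 96), (73, 18, 98), (110, 16, 98), (113, 10, 98), (96, 12, 104), (105, 11, 92), (108, 14, 90), (0, 0, 57), (85, 26, 60), (120, 9, 56), (95, 16, 96), (83, 14, 149), (97, 15, 155), (101, 14, 150), (83, 20, 150), (81, 12, 145), (70, 6, 123), (50, 13, 120), (23, 13, 78), (12, 20, 64), (21, 80, 51), (9, 64, 56), (18, 120, 100), (18, 119, 124), (19, 127, 108), (10, 12, 65), (5, 25, 62), (10, 13, 61), (17, 28, 63), (30, 31, 73), (35, 22, 70), (40, 11, 71), (15, 6, 80), (24, 16, 80), (0, 6, 83), (19, 23, 87), (9, 21, 87), (24, 14, 91), (24, 14, 88), (9, 20, 89)]
```

```bash
python3 -m jog '[[[0,0,0],[0.003,-0.001,0.012],0],[[0,0,0],[0,0,0.015],0],[[0,0,0],[0,0,0.015],0],[[0,0,0],[0,0,0.015],0],[[0,0,0],[0,0,0.015],0],[[0,0,0],[0,0,0.012],0],[[0,0,0],[0,0,0],0],[[0,0,0],[0,0,0],0]]'
python3 -m jog '[[[0,0,0],[0,0,0],-1],[[0,0,0],[0,0,0],-1],[[0,0,0],[0,0,0],-1],[[0,0,0],[0,0,0],-1],[[0,0,0],[0,0,0],-1],[[0,0,0],[0,0,0],-1],[[0,0,0],[0,0,0],-1]]' 30
cat > look.py <<'E'
from h import *
np.set_printoptions(precision=1,suppress=True)
T=tool(); c=cam('wrist',T); im=np.ascontiguousarray(r.grab_frame('wrist')[:,:,::-1]); cv2.imwrite('pics/last.png',im)
h=cv2.cvtColor(cv2.GaussianBlur(im,(3,3),0),cv2.COLOR_BGR2HSV).astype(int)
for X in (595,605,615):
    # sample image along press x at plate height 66, report world y of wood pixels; grey value along z=62 for block
    ys=np.arange(130,55,-1.); P=[proj(c,(X,y,66)) for y in ys]
    S=[h[int(round(v)),int(round(u))] if 0<=u<639 and 0<=v<399 else None for u,v in P]
    w=[y for y,s in zip(ys,S) if s is not None and 8<=s[0]<=28 and s[1]>70]
    print(X,'wood',w[:1],w[-1:],'V',[-1 if s is None else int(s[2]) for s in S])
print(T[1],r.sense()['clock'],r.sense()['contact_force'])
E
python3 look.py
```

```text
clock: 15.85
eef_pos: [570.2, 225.6, 131.1]
tcp_rot: [3.141, 0.0, 0.015]
contact_force: [0.8, 0.0, 0.3]
opening: 0.499
grasp_force: 0.0
clock: 16.55
eef_pos: [570.7, 224.5, 132.2]
tcp_rot: [3.14, -0.001, 0.015]
contact_force: [0.8, -7.2, 3.0]
opening: 0.151
grasp_force: 29.4
595 wood [np.float64(113.0)] [np.float64(85.0)] V [146, 151, 150, 150, 150, 150, 149, 147, 148, 149, 148, 148, 144, 123, 106, 76, 57, 54, 53, 53, 56, 58, 56, 57, 56, 53, 55, 53, 52, 50, 54, 53, 55, 53, 54, 55, 64, 82, 118, 123, 122, 122, 120, 120, 114, 81, 66, 60, 61, 63, 62, 61, 63, 68, 69, 71, 72, 74, 73, 73, 75, 76, 74, 73, 74, 76, 76, 76, 77, 76, 78, 79, 79, 79, 81]
605 wood [np.float64(103.0)] [np.float64(85.0)] V [147, 152, 151, 152, 152, 147, 138, 117, 101, 96, 94, 94, 93, 92, 91, 92, 110, 114, 114, 116, 115, 116, 115, 111, 96, 75, 62, 54, 52, 51, 54, 54, 55, 55, 57, 56, 59, 91, 111, 123, 125, 126, 122, 122, 111, 93, 68, 67, 68, 70, 69, 69, 69, 71, 71, 72, 73, 71, 71, 73, 74, 74, 75, 75, 77, 76, 77, 77, 78, 78, 77, 78, 79, 79, 79]
615 wood [np.float64(117.0)] [np.float64(85.0)] V [55, 56, 57, 55, 55, 58, 57, 59, 65, 68, 73, 74, 67, 55, 54, 55, 56, 55, 56, 56, 60, 58, 53, 55, 55, 55, 54, 52, 50, 51, 51, 53, 54, 55, 56, 56, 63, 101, 117, 125, 124, 123, 123, 122, 105, 86, 67, 68, 68, 69, 71, 72, 71, 71, 71, 71, 71, 73, 73, 73, 76, 76, 75, 77, 75, 75, 77, 77, 75, 76, 80, 80, 80, 80, 80]
[570.7 224.5 132.2] 16.6 [-0.1 -7.1  3.6]
```

The bar is gripped (opening 0.15, about 13 mm). The plate front reads y≈85 and the block edge ≈105.5. First stroke.

```bash
python3 -m jog '[[[0,0,0],[0,0.005,0],-1],[[0,0,0],[0,0.005,0],-1],[[0,0,0],[0,0.005,0],-1],[[0,0,0],[0,0.005,0],-1],[[0,0,0],[0,0.005,0],-1],[[0,0,0],[0,0,0],-1],[[0,0,0],[0,0,0],-1]]'
python3 look.py | cut -c1-90
python3 -m jog '[[[0,0,0],[0,-0.005,0],-1],[[0,0,0],[0,-0.005,0],-1],[[0,0,0],[0,-0.005,0],-1],[[0,0,0],[0,-0.005,0],-1],[[0,0,0],[0,-0.005,0],-1],[[0,0,0],[0,0,0],-1],[[0,0,0],[0,0,0],-1]]'
python3 look.py
```

```text
clock: 17.3
eef_pos: [571.2, 202.7, 133.4]
tcp_rot: [-3.137, -0.002, 0.014]
contact_force: [-5.1, 9.8, 10.9]
opening: 0.151
grasp_force: 30.1
595 wood [np.float64(107.0)] [np.float64(80.0)] V [52, 51, 53, 69, 117, 133, 148, 156, 155
605 wood [np.float64(96.0)] [np.float64(80.0)] V [51, 54, 72, 89, 123, 138, 145, 156, 156,
615 wood [np.float64(107.0)] [np.float64(80.0)] V [56, 56, 58, 57, 58, 58, 56, 57, 58, 58,
[571.2 202.7 133.4] 17.35 [-5.1  9.1 11.3]
clock: 18.05
eef_pos: [570.8, 224.5, 132.2]
tcp_rot: [3.14, -0.001, 0.015]
contact_force: [0.3, -7.7, 9.6]
opening: 0.149
grasp_force: 31.6
595 wood [np.float64(108.0)] [np.float64(80.0)] V [54, 59, 89, 106, 128, 142, 147, 148, 148, 149, 148, 147, 142, 116, 100, 92, 93, 93, 93, 92, 84, 62, 54, 52, 54, 54, 56, 56, 55, 54, 54, 53, 53, 52, 53, 53, 52, 54, 56, 56, 55, 55, 68, 89, 118, 123, 123, 121, 120, 119, 108, 72, 64, 67, 69, 72, 72, 71, 73, 73, 73, 74, 75, 76, 75, 77, 78, 76, 76, 76, 77, 78, 78, 78, 78]
605 wood [np.float64(98.0)] [np.float64(80.0)] V [52, 60, 93, 109, 132, 137, 131, 130, 101, 96, 94, 94, 94, 94, 93, 94, 92, 92, 91, 91, 89, 103, 114, 114, 115, 114, 115, 113, 112, 97, 77, 65, 52, 51, 51, 53, 53, 56, 57, 54, 53, 55, 78, 99, 122, 124, 123, 123, 123, 117, 105, 76, 71, 71, 72, 72, 72, 73, 74, 72, 73, 76, 76, 75, 75, 76, 76, 75, 76, 77, 77, 78, 79, 80, 80]
615 wood [np.float64(113.0)] [np.float64(80.0)] V [54, 53, 54, 53, 56, 55, 54, 53, 55, 55, 57, 56, 55, 58, 64, 65, 64, 56, 54, 53, 54, 52, 54, 54, 55, 57, 58, 58, 52, 52, 52, 53, 52, 52, 52, 53, 54, 55, 56, 55, 55, 58, 63, 100, 123, 126, 147, 170, 197, 198, 158, 79, 69, 72, 70, 72, 73, 73, 74, 75, 74, 74, 76, 75, 76, 76, 76, 77, 77, 77, 78, 78, 79, 79, 80]
[570.8 224.5 132.2] 18.1 [ 0.  -7.   9.3]
```

```bash
sed -i "s/,'V',.*/)/" look.py; python3 -m jog '[[[0,0,0],[0,0.006,0],-1],[[0,0,0],[0,0.006,0],-1],[[0,0,0],[0,0.006,0],-1],[[0,0,0],[0,0.006,0],-1],[[0,0,0],[0,0.003,0],-1],[[0,0,0],[0,0,0],-1],[[0,0,0],[0,0,0],-1]]'
python3 -m jog '[[[0,0,0],[0,-0.006,0],-1],[[0,0,0],[0,-0.006,0],-1],[[0,0,0],[0,-0.006,0],-1],[[0,0,0],[0,-0.006,0],-1],[[0,0,0],[0,-0.003,0],-1],[[0,0,0],[0,0,0],-1],[[0,0,0],[0,0,0],-1]]'
python3 look.py
python3 -m jog '[[[0,0,0],[0,0.006,0],-1],[[0,0,0],[0,0.006,0],-1],[[0,0,0],[0,0.006,0],-1],[[0,0,0],[0,0.006,0],-1],[[0,0,0],[0,0.003,0],-1],[[0,0,0],[0,0,0],-1],[[0,0,0],[0,0,0],-1]]'
python3 -m jog '[[[0,0,0],[0,-0.006,0],-1],[[0,0,0],[0,-0.006,0],-1],[[0,0,0],[0,-0.006,0],-1],[[0,0,0],[0,-0.006,0],-1],[[0,0,0],[0,-0.003,0],-1],[[0,0,0],[0,0,0],-1],[[0,0,0],[0,0,0],-1]]'
python3 look.py
```

```text
clock: 18.8
eef_pos: [571.4, 200.7, 132.8]
tcp_rot: [-3.138, -0.002, 0.014]
contact_force: [-3.1, 8.9, 8.9]
opening: 0.153
grasp_force: 30.7
clock: 19.5
eef_pos: [570.9, 224.4, 131.8]
tcp_rot: [3.14, -0.001, 0.016]
contact_force: [1.9, -8.0, 7.1]
opening: 0.151
grasp_force: 32.1
595 wood [np.float64(101.0)] [np.float64(73.0)]
605 wood [np.float64(92.0)] [np.float64(73.0)]
615 wood [np.float64(106.0)] [np.float64(73.0)]
[570.9 224.4 131.8] 19.55 [ 2.8 -8.   6.9]
clock: 20.25
eef_pos: [571.4, 200.7, 132.5]
tcp_rot: [-3.138, -0.002, 0.014]
contact_force: [-2.0, 8.9, 9.4]
opening: 0.15
grasp_force: 31.0
clock: 20.95
eef_pos: [570.9, 224.4, 131.6]
tcp_rot: [3.14, -0.001, 0.015]
contact_force: [3.4, -7.8, 5.6]
opening: 0.15
grasp_force: 32.4
595 wood [np.float64(96.0)] [np.float64(67.0)]
605 wood [np.float64(87.0)] [np.float64(67.0)]
615 wood [np.float64(101.0)] [np.float64(67.0)]
[570.9 224.4 131.6] 21.0 [ 3.5 -7.3  6.2]
```

Three strokes moved the plate from y 85 to about 67, close to the pad. For the fourth stroke I'll hold forward and measure the gap from block to plate.

```bash
sed -i "s/w\[-1:\])/w[-1:],[-1 if s is None else int(s[2]) for s in S][20:])/" look.py; python3 look.py; python3 -m jog '[[[0,0,0],[0,0.006,0],-1],[[0,0,0],[0,0.006,0],-1],[[0,0,0],[0,0.006,0],-1],[[0,0,0],[0,0.006,0],-1],[[0,0,0],[0,0.003,0],-1],[[0,0,0],[0,0,0],-1],[[0,0,0],[0,0,0],-1]]'
python3 look.py
```

```text
595 wood [np.float64(96.0)] [np.float64(67.0)] [91, 90, 90, 90, 89, 90, 89, 91, 92, 89, 88, 90, 83, 73, 54, 52, 54, 54, 53, 54, 52, 54, 54, 54, 53, 51, 52, 53, 52, 53, 55, 55, 54, 54, 59, 72, 108, 121, 146, 161, 169, 168, 158, 137, 83, 76, 75, 75, 76, 76, 79, 79, 79, 79, 78]
605 wood [np.float64(87.0)] [np.float64(67.0)] [92, 92, 91, 90, 92, 93, 92, 90, 90, 90, 90, 90, 87, 96, 106, 110, 110, 111, 112, 112, 112, 95, 77, 52, 50, 50, 50, 54, 57, 61, 63, 63, 65, 63, 76, 107, 177, 193, 194, 184, 171, 170, 159, 138, 84, 78, 77, 76, 78, 78, 77, 78, 78, 77, 78]
615 wood [np.float64(101.0)] [np.float64(67.0)] [54, 51, 54, 54, 54, 56, 59, 54, 52, 53, 54, 53, 50, 51, 55, 58, 61, 62, 62, 60, 60, 62, 61, 58, 56, 60, 61, 60, 58, 57, 57, 59, 63, 62, 74, 106, 177, 193, 195, 177, 172, 170, 165, 114, 87, 77, 76, 77, 77, 78, 79, 78, 78, 78, 78]
[570.9 224.4 131.6] 21.05 [ 3.6 -8.2  5.8]
clock: 21.75
eef_pos: [571.3, 200.8, 132.4]
tcp_rot: [-3.138, -0.002, 0.014]
contact_force: [-1.8, 10.2, 9.0]
opening: 0.15
grasp_force: 31.2
595 wood [np.float64(89.0)] [np.float64(66.0)] [65, 101, 118, 136, 149, 151, 151, 151, 150, 150, 149, 149, 149, 149, 146, 119, 104, 93, 90, 82, 59, 56, 56, 56, 56, 53, 53, 51, 52, 54, 53, 54, 55, 56, 55, 56, 85, 105, 119, 110, 98, 97, 96, 91, 82, 66, 64, 64, 65, 66, 67, 66, 67, 66, 66]
605 wood [np.float64(84.0)] [np.float64(66.0)] [70, 89, 123, 140, 145, 154, 154, 152, 149, 129, 99, 95, 93, 95, 94, 93, 93, 93, 91, 91, 108, 115, 117, 110, 89, 78, 56, 52, 51, 52, 53, 53, 56, 57, 56, 58, 69, 109, 118, 106, 97, 96, 97, 95, 79, 67, 67, 65, 66, 65, 65, 67, 65, 65, 68]
615 wood [np.float64(94.0)] [np.float64(67.0)] [55, 56, 56, 55, 56, 56, 57, 57, 55, 54, 56, 57, 56, 53, 53, 54, 53, 52, 54, 58, 58, 57, 54, 53, 55, 53, 53, 52, 52, 53, 53, 52, 54, 56, 54, 57, 82, 103, 120, 104, 98, 97, 96, 93, 74, 66, 65, 67, 66, 67, 66, 66, 68, 67, 71]
[571.3 200.8 132.4] 21.8 [-1.2  9.4 10.1]
```

```bash
cp pics/last.png pics/f4.png; python3 -m jog '[[[0,0,0],[0,-0.006,0],-1],[[0,0,0],[0,-0.006,0],-1],[[0,0,0],[0,-0.006,0],-1],[[0,0,0],[0,-0.006,0],-1],[[0,0,0],[0,-0.003,0],-1],[[0,0,0],[0,0,0],-1],[[0,0,0],[0,0,0],-1]]'
python3 look.py
```

```text
clock: 22.5
eef_pos: [570.9, 224.4, 131.5]
tcp_rot: [3.139, -0.001, 0.015]
contact_force: [3.7, -7.9, 5.9]
opening: 0.148
grasp_force: 32.6
595 wood [np.float64(90.0)] [np.float64(66.0)] [56, 71, 83, 86, 90, 90, 91, 91, 89, 90, 90, 91, 89, 89, 89, 90, 90, 90, 82, 61, 53, 51, 51, 52, 53, 53, 48, 50, 51, 52, 55, 55, 55, 55, 55, 57, 101, 140, 180, 180, 172, 170, 167, 165, 121, 91, 73, 74, 77, 76, 78, 78, 78, 78, 77]
605 wood [np.float64(86.0)] [np.float64(66.0)] [63, 69, 80, 90, 91, 92, 92, 92, 90, 90, 93, 93, 92, 91, 91, 91, 91, 90, 88, 96, 110, 100, 89, 62, 53, 55, 56, 58, 58, 58, 62, 64, 63, 64, 62, 66, 120, 160, 191, 177, 173, 169, 169, 151, 122, 79, 74, 77, 77, 76, 77, 78, 78, 78, 78]
615 wood [np.float64(96.0)] [np.float64(66.0)] [53, 55, 54, 55, 55, 55, 54, 54, 53, 51, 51, 52, 51, 57, 57, 64, 64, 63, 65, 63, 61, 60, 61, 60, 59, 59, 59, 60, 60, 59, 63, 64, 64, 63, 63, 68, 122, 184, 191, 178, 172, 169, 170, 155, 127, 79, 74, 75, 77, 75, 76, 78, 78, 76, 76]
[570.9 224.4 131.5] 22.55 [ 5.3 -7.3  6.6]
```

At x=595 the block's front edge went 115.5 → 109.5 → 97 → 91.3 (rest views before the first stroke and after strokes 1, 3 and 4), about 6 mm per stroke. On the last stroke the plate front moved only about 1 mm before stopping on the pad. So the plate is pushed in about 4 to 5 mm. I'll finish with a partial pull and hold it.

```bash
python3 -m jog '[[[0,0,0],[0,0.005,0],-1],[[0,0,0],[0,0.005,0],-1],[[0,0,0],[0,0.004,0],-1],[[0,0,0],[0,0.003,0],-1],[[0,0,0],[0,0,0],-1],[[0,0,0],[0,0,0],-1],[[0,0,0],[0,0,0],-1],[[0,0,0],[0,0,0],-1]]'
python3 look.py
python3 - <<'E'
from h import *
im=cv2.imread('pics/last.png')
s=r.grab_frame('scene')[:,:,::-1]
x=np.zeros((600,800,3),np.uint8)
x[:300,:480]=cv2.resize(im,(480,300));x[:300,480:]=cv2.resize(s[170:280,270:390],(320,300))
x[300:]=cv2.resize(im[90:240,440:640],(800,600))[:300] if 0 else cv2.resize(im[100:220,320:640],(800,300))
cv2.imwrite('pics/fin.png',x)
E
```

```text
clock: 23.35
eef_pos: [571.1, 211.2, 132.5]
tcp_rot: [-3.137, -0.002, 0.014]
contact_force: [-1.2, 11.2, 11.8]
opening: 0.154
grasp_force: 31.7
595 wood [np.float64(88.0)] [np.float64(66.0)] [52, 58, 71, 107, 124, 118, 97, 92, 93, 92, 90, 89, 90, 90, 91, 90, 90, 91, 90, 89, 82, 69, 53, 53, 52, 53, 52, 50, 51, 52, 53, 54, 56, 54, 54, 56, 78, 111, 115, 99, 95, 94, 93, 90, 83, 65, 64, 64, 64, 64, 66, 64, 63, 64, 65]
605 wood [np.float64(85.0)] [np.float64(66.0)] [45, 50, 62, 70, 84, 90, 92, 91, 92, 92, 92, 91, 91, 92, 92, 93, 91, 91, 92, 90, 88, 102, 107, 91, 66, 56, 50, 50, 50, 52, 52, 55, 56, 53, 54, 55, 79, 100, 118, 102, 97, 95, 95, 90, 82, 71, 72, 76, 75, 76, 77, 78, 76, 77, 78]
615 wood [np.float64(93.0)] [np.float64(66.0)] [51, 53, 53, 54, 54, 54, 55, 52, 52, 53, 53, 54, 53, 52, 51, 53, 52, 53, 54, 56, 53, 54, 50, 52, 51, 50, 49, 50, 50, 49, 52, 51, 53, 55, 55, 58, 86, 108, 116, 107, 124, 165, 170, 153, 123, 77, 75, 76, 76, 75, 76, 77, 79, 78, 77]
[571.1 211.2 132.5] 23.4 [-2.8 10.8 11.8]
```

View pics/fin.png

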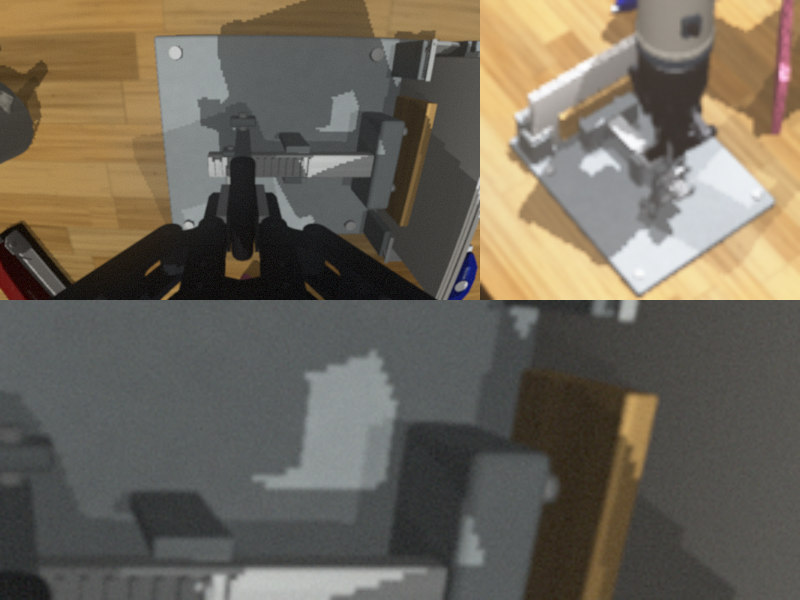

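The picture shows the plate flat on the pad, the pad home, and the fingers on the bar. I'll compute the gap between block and plate from it: block front top (539,168), plate back top (563,168).

```bash
python3 - <<'E'
from h import *
import pickle
c=cam('wrist',tool())
print('now gap',atz(c,(539.2,168),62)[1]-atz(c,(563.2,168),66)[1], atz(c,(539.2,168),62))
# right edge of wood at row 168 (plate front top)
print('front',atz(c,(320+643/2.5-2,158),66))
for n,a,b in [('w6',(265.5,165),(286,165))]:
    q=cam('wrist',pickle.load(open(n+'.pkl','rb'))); print(n,atz(q,a,62)[1]-atz(q,b,66)[1])
E
```

```text
now gap 12.125265771170419 [608.63858954  86.39009491  62.        ]
front [616.0247561   68.18452423  66.        ]
w6 17.383913415179222
```

The gap is 12.1 mm against 18 mm when free (the same method reads 17.4), so the plate is in about 5 to 6 mm. That is inside 2 to 12, and the trigger is about 13 mm (0.12 rad) forward. I'll hand in.

```bash
python3 -c "
from rig import r
print(r.sign_off())"
```

```text
the job is handed in; nothing more can be done
None
```

The job is handed in (no verdict came back): by my measurements the pad stands home in the press slot, the face plate is pushed in about 5–6 mm, and the gripper still holds the trigger about 0.12 rad forward.

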